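Free the dome sensor from its stand with the spring-bar fork

ROBOT

A 6-joint arm with a two-finger parallel gripper is mounted at the origin on the work surface. World frame = base frame: x ahead of the robot, y to its left, z up, the work surface at z = 0. Lengths are in m, angles in degrees, forces in N, time in s.
With the tool pointing down it reaches from about 0.375 to 0.825 m from the base axis. Payload 5.5 kg.
Tool frame: the origin (TCP) lies on the centre line of the jaws, within the pads' length; the fingertips stand 8 mm ahead of it and the grasp point (between the pads) lies 11 mm behind it (ctrl.finger_overhang is the distance from the TCP to the fingertips, in m); z points along the fingers, y is the direction in which the jaws open and shut (so a half turn about z gives the same grasp; the last joint's range is limited). The gripper opens to 85 mm and grips with 20 to 120 N. Pads are 22 mm wide; open, the fingers measure 114 mm over their backs; the gripper's body (76 mm by 85 mm) begins 54 mm behind the grasp point. The pads swing forward as they close: fully open they stand 13 mm farther back than shut.
Start: joints at [67.724, 17.962, -2.699, 69.339, 0, 90], TCP at [0.227, 0.555, 0.239] pointing down, gripper open.
Joint ranges: [-152.73, 152.73], [-39.44, 99.34], [-58.76, 71.6], [-118.89, 123.64], [-81.53, 83.1], [-180, 180]. Speed limits (degrees/s): [136.94, 136.94, 172.46, 180, 180, 180].

INTERFACE

Orientations are given as [roll, pitch, yaw] about the fixed x, y, z axes, in that order (R = Rz(yaw) Ry(pitch) Rx(roll)).
In Python, from rig import telemetry, optics, ctrl gives the robot as it stands.
- The arm moves only by the tool move_arm, never from a script. Its argument "plan" is a list of rows, each a list of 7 numbers: the shift along the tool's x, y, z in mm, then the turn, a rotation vector about the tool's x, y, z in rad, then the finger opening in mm, from 0 to 85.4. A call has 1 to 20 rows; each row is the pose to reach, as a shift and turn from the pose commanded when the call began, along the tool's axes at that moment; what a row does not reach only later rows make up. A row lasts 1/8 s, in which the tool goes at most 62.5 mm and 10.7 degrees, less where a joint would pass 70% of its speed; a pose out of reach is approached as far as the arm can. A call with a gripper value outside its range is refused whole. The fingers move at their own pace and stop on an object; "force" is the grip in N (left out, the last holds). Time passes only in rows, so rows that repeat a pose let the fingers close. It gives the time, the measured TCP pose, the force and the opening at its end, in the units of the state.
- telemetry.read_state(): the state, without advancing time (a new reading comes with each control period).
- optics.get_image(name): name is "side" or "top" or "wrist"; returns a dict with "pixels" (400x640x3 uint8, blue, green, red), "z_map" (400x640 float32, m along the optical axis (not along the pixel's ray), 0 where there is no reading), "fx", "fy", "cx", "cy" (pixels), "dist_coeffs" ([k1, k2, p1, p2, k3] as OpenCV has them; the pictures are not rectified), "xyz" and "rotation" of the camera in the world. Camera axes: x right, y up, looking along -z (the intrinsics and any distortion apply to the point x, -y, -z); pixel columns grow to the right and rows downward; lengths in m; the calibration is good to about 2 mm. A picture is of the moment at which its call begins.
- ctrl.close_job(): hands the job in, once; it reports no verdict.
The state is a dict: "clock": time; "qpos": joint angles; "qvel": joint speeds; "tau": joint torques, N m; "position": TCP position; "orientation": TCP orientation; "force": force on the tool from outside, world axes, zero at the start; "wrist_torque": the same for the moment, N m; "opening": finger opening in m.
Only numpy, scipy, OpenCV 4.12 (cv2) and the standard library are available. Lean on these libraries where they do the work, as an engineer would, in place of code of your own. Each camera call takes 0.05 s, during which the arm holds its last target. There are 200 camera calls.

TASK

Take the forked spring-bar tool (the one with the rectangular handle) out of the wooden tool block, straddle the sprung locking bar on the sensor stand with it and push the bar's collar sideways, away from the dome sensor module, and hold it drawn until its lifting plate has slowly raised the module all the way; the stand is delicate, so never press on it with the fork harder than 13 N. Then put the fork back down fully into a slot of the tool block, lift the freed module out and seat it fully home and upright in the pocket of the grey rest block. Leave everything else on the bench where it is.

Things in the scene. Friction and masses are not known exactly. Their poses are not given: they have to be found in the camera images.
- stand: Fixed sensor stand: black deck on four white legs, deck top 50 mm above the table, x -60 to +60, y -135 to +60 mm. Origin on the table under the centre of the module's socket, z up. A steel bar 6 mm thick lies along y (axis x = 0, z = 62 mm) from the module's -y face (y = -20) to a white spring housing (28 mm wide, y = -97 to -131, top z = 76 mm); only a collar sits on it between.
- bar_tip (a point): Design place, fixed to the stand (0, -17, 62 mm), of the locking bar's tip, about 3 mm inside a hole in the module's face. Pushing the collar towards the stand's -y draws the bar out against a spring: 0.5 N at first, then 2.2 N per mm. It is out after 2 to 4 mm; with friction this takes 5 to 11 N at the collar. Let go, it springs back.
- collar_nominal (a point): Design place, fixed to the stand (0, -72, 62 mm), of the centre of the collar's face that looks at the module (+y). The steel collar is a disc 20 mm across and 5 mm thick, clamped on the bar by hand: its real face lies up to 8 mm to either side along y. This point does not move with the bar.
- socket (a point): Centre of the module's socket at the deck's top (stand 0, 0, 50 mm). A sprung plate in it (3 N, damped) lifts the unlocked module slowly straight up by about 16 mm, in 2 to 4 s. Hold the bar drawn all that time: let go before the module is fully up, it locks or jams it; after that it passes under the block and the module stands loose in the socket.
- module: Dome sensor module, loose, about 90 g: white block 36 (x) x 40 (y) x 30 mm, clear dome of 16 mm radius on it (top 46 mm above the origin), tongue 24 (x) x 26 (y) mm reaching 28 mm below it. Origin at the middle of the block's underside, z up: 53 to 54 mm above the table when locked, about 69 mm when sprung up. Axes as the stand's, with 1 mm of play each way. Grip the block's sides.
- fork: Forked spring-bar tool, loose, about 90 g, upright in the tool block: black rectangular handle 34 (x) x 22 (y) x 50 (z) mm, under it a steel blade 22 (x) x 4 (y) mm and 40 mm long, whose lower end is forked: a slot 11 mm wide (in x), open at the tip and 18 mm deep, between two prongs 5.5 mm wide. Origin at the middle of the handle's underside (the shoulder), z up along the handle.
- fork_tip (a point): Middle of the open end of the fork, 40 mm below the fork's origin along its own z.
- holder: Fixed plywood tool block 60 (x) x 140 (y) x 48 (z) mm, origin at the middle of its underside. Two slots, 30 (x) x 12 (y) mm, right through, at y = -35 and +35 mm. The fork stands in either of them (its x along the block's x), the shoulder of its handle on the block's top; the other slot holds the drift.
- drift: Flat drift with a waisted round black handle (26 mm in diameter, 60 mm high), standing in the other slot of the tool block; origin at the middle of the handle's underside. Not needed: leave it.
- rest: Fixed grey rest block 80 x 80 x 36 (z) mm, origin at the middle of its underside, with a pocket 29 (x) x 31 (y) mm right through its middle. A seated module has its tongue in the pocket (x along the block's x, or turned half round) and its block's underside on the rest's top (36 mm).
- screwdriver: Loose screwdriver about 140 mm long, lying on the table; leave it.
- standoff: Loose brass standoff, 18 mm in diameter, 30 mm high; leave it.
- jar: Loose small jar, 44 mm in diameter, 50 mm high; leave it.
Things that resemble listed ones, but are neither listed nor needed, are in the scene too. What is shaped like the fork but white or yellow is not meant.

How it is judged:
By the outcome, as a careful person would: the job done as asked, in the order asked, and still so for the second after the job is handed in, with the robot touching nothing.
It also fails if it takes over 72 s, if anything falls off the work surface, if the arm or the gripper's body presses on something with over 40 N, if the wrist force passes 120 N, or if a joint passes its speed limit or range.

## Working session

There is one attempt and no reset: what is moved stays moved. The work goes in short steps, Python scripts to look and compute and a tool call to move; the robot and the scene stay as the last step left them, time stands still between calls to the robot, and variables do not carry over. Pictures are saved under pics/ and viewed, about 8 in all and at most 12, crops included, and the job is handed in when it is done.

Besides the shell and the picture viewer there is one more tool, called by a JSON object that holds its "api" and its "payload". move_arm: Moves the arm, as the interface text tells. Its arguments: {"type":"object","properties":{"plan":{"type":"array"},"force":{"type":"number"}},"required":["plan"]}

```bash
mkdir -p pics
cat > h.py <<'E'
import numpy as np, cv2
from rig import telemetry, optics, ctrl
def grab(n):
    d=optics.get_image(n); np.savez(f'{n}.npz',**{k:np.asarray(v) for k,v in d.items()}); return d
def load(n): return dict(np.load(f'{n}.npz'))
def ray(d,uv):
    K=np.array([[d['fx'],0,d['cx']],[0,d['fy'],d['cy']],[0,0,1]],float)
    p=cv2.undistortPoints(np.array(uv,float).reshape(-1,1,2),K,np.array(d['dist_coeffs'],float)).reshape(-1,2)
    R=np.array(d['rotation']); 
    if R.shape!=(3,3): print('rot',R)
    return np.array(d['xyz']), np.c_[p[:,0],-p[:,1],-np.ones(len(p))]@R.T
def plane(d,uv,z):
    o,r=ray(d,uv); return o+r*((z-o[2])/r[:,2])[:,None]
def cloud(d):
    v,u=np.mgrid[0:400,0:640]; o,r=ray(d,np.c_[u.ravel(),v.ravel()])
    return (o+r*d['z_map'].reshape(-1,1)).reshape(400,640,3)
E
python3 - <<'E'
from h import *
for n in ['top','side','wrist']:
    d=grab(n); cv2.imwrite(f'pics/{n}0.png',d['pixels']); print(n,d['xyz'],np.round(d['rotation'],3).tolist(),d['fx'],d['dist_coeffs'])
print(telemetry.read_state())
a=np.vstack([load('top')['pixels'],load('side')['pixels']]); cv2.imwrite('pics/ts.png',cv2.resize(a,None,fx=.75,fy=.75))
E
```

```text
top [ 0.40123702 -0.01850738  0.84904468] [8.941, 2.917, -91.418] 373.24851151263255 [-0.06912954  0.          0.          0.          0.        ]
side [ 0.28522404 -0.78727017  0.73937073] [51.422, -0.781, -16.862] 516.4477542999488 [-0.09297413  0.          0.          0.          0.        ]
wrist [0.16349561 0.58222594 0.37319898] [-15.778, 0.087, 67.727] 299.7282103819734 [0.00575371 0.         0.         0.         0.        ]
{'clock': 0.15, 'qpos': array([ 6.77241789e+01,  1.79953234e+01, -2.73833495e+00,  6.93377253e+01,
       -2.73136846e-04,  8.99989801e+01]), 'qvel': array([-0.00186406, -0.13754441,  0.01054952, -0.02389905, -0.06364798,
        0.01124536]), 'tau': array([ 4.45083833e-05, -5.40044653e+01,  3.40060437e+01,  1.32964156e-02,
       -2.48227900e-05, -3.26323936e-05]), 'position': array([0.22729242, 0.55485896, 0.23864892]), 'orientation': array([-1.79928616e+02,  2.71865923e-04,  1.57725199e+02]), 'force': array([ 0.78885252, -0.93157675, -0.46370494]), 'wrist_torque': array([-0.00418462, -0.03462186, -0.02093104]), 'opening': 0.08553219950789726}
```

View pics/top0.png

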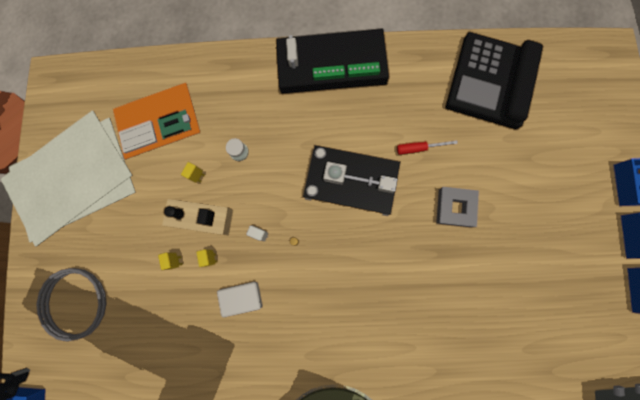

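View pics/side0.png

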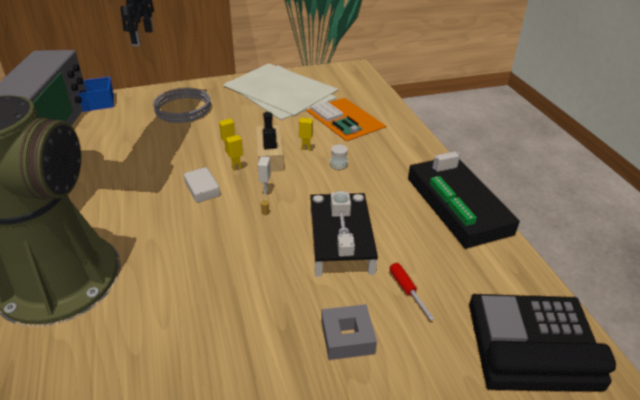

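Top view: tool block at (195,217) with a round handle at (173,212) and a square one at (206,217). Stand at (350,180) with the module at (335,172) and the spring housing at (388,184). Rest block at (459,207), screwdriver at (425,147). Lookalikes: yellow forks at (193,172), (168,260) and (206,257), and a white one at (256,232). The black rectangular handle at (206,217) fits the description; I'll confirm it in a crop.

Run:
```python
s=open('h.py').read()
s=s.replace("""    if R.shape!=(3,3): print('rot',R)
""","""    R=Rotation.from_euler('xyz',R,degrees=True).as_matrix()
""").replace("import numpy as np, cv2","import numpy as np, cv2\nfrom scipy.spatial.transform import Rotation")
open('h.py','w').write(s)
from h import *
d=load('top'); C=cloud(d); im=d['pixels']
print('table z',np.median(C[300:340,300:400,2]), C[330,400],C[100,250])
def rect(name,mask,z,box):
    x0,y0,x1,y1=box; m=np.zeros((400,640),np.uint8); m[y0:y1,x0:x1]=mask[y0:y1,x0:x1]
    m=cv2.morphologyEx(m,cv2.MORPH_CLOSE,np.ones((3,3)))
    c=max(cv2.findContours(m,0,2)[0],key=cv2.contourArea)
    P=plane(d,c.reshape(-1,2),z)[:,:2]*1000
    r=cv2.minAreaRect(P.astype(np.float32)); print(name,np.round(r[0],1),np.round(r[1],1),round(r[2],1)); print('  corners',np.round(cv2.boxPoints(r)).tolist())
Z=C[...,2]
def zm(a,b): return ((Z>a)&(Z<b)).astype(np.uint8)
rect('holder',zm(.035,.06),.048,(155,195,240,240))
rect('rest',zm(.026,.045),.036,(425,175,490,240))
rect('deck',zm(.04,.06),.05,(290,135,410,225))
rect('module',zm(.07,.12),.084,(315,155,352,190))
rect('housing',zm(.066,.09),.076,(372,168,405,198))
rect('forkh',zm(.085,.12),.098,(190,200,222,235))
rect('drifth',zm(.085,.13),.108,(155,200,190,230))
for n,u,v in [('fork',206,217),('drift',173,212),('dome',335,172),('rest',445,195),('deck',360,195)]: print(n,np.round(C[v,u]*1000))
b=load('side')['pixels']
a=cv2.resize(im[140:290,140:300],(640,600),interpolation=2)
cv2.imwrite('pics/crop1.png',np.hstack([cv2.resize(im[150:280,150:270],(400,433)),cv2.resize(b[95:225,210:330],(400,433))]))
```

```text
table z -0.00025262973162365476 [ 0.23549017 -0.15027509  0.00284204] [0.77962189 0.18143227 0.00151796]
holder [493.1 292.4] [145.1  60.8] 80.4
  corners [[451.0, 226.0], [511.0, 216.0], [535.0, 359.0], [475.0, 369.0]]
rest [ 498.7 -286.3] [81.7 81.9] 82.0
  corners [[452.0, -321.0], [534.0, -332.0], [545.0, -252.0], [464.0, -240.0]]
deck [565.2 -54.3] [195.4 121.3] 76.6
  corners [[484.0, -135.0], [602.0, -163.0], [647.0, 27.0], [529.0, 55.0]]
module [573.  -17.4] [40.2 38.9] 76.9
  corners [[549.0, -33.0], [587.0, -41.0], [597.0, -2.0], [559.0, 7.0]]
housing [ 547.  -128.1] [34.7 29.4] 76.5
  corners [[529.0, -142.0], [557.0, -148.0], [565.0, -115.0], [537.0, -108.0]]
forkh [486.8 257.6] [25.7 33.9] 79.7
  corners [[468.0, 248.0], [501.0, 242.0], [506.0, 267.0], [472.0, 273.0]]
drifth [497.6 323. ] [30.8 22.9] 88.5
  corners [[486.0, 308.0], [509.0, 307.0], [509.0, 338.0], [487.0, 339.0]]
fork [486. 251.  94.]
drift [497. 319. 102.]
dome [570. -20.  99.]
rest [ 525. -259.   35.]
deck [528. -72.  51.]
```

View pics/crop1.png

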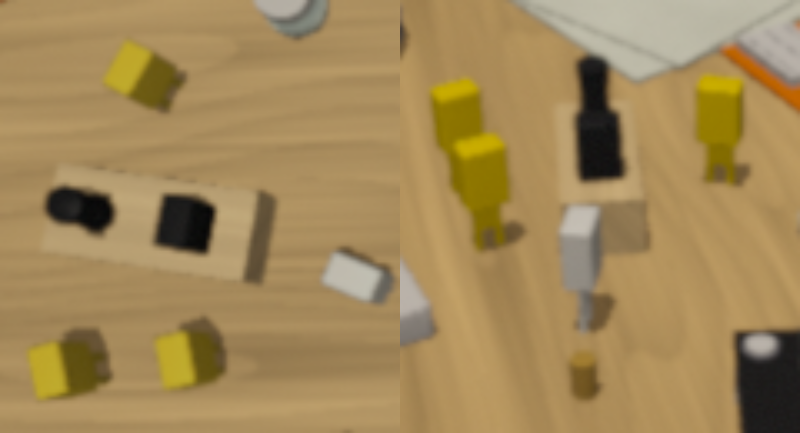

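The crop confirms it: at top (206,217) there is a black rectangular handle in the tool block. The other handle is round and waisted (the drift), and the free-standing lookalikes are yellow and white. I'll compute the approach.

```bash
cat >> h.py <<'E'
def go(xyz_mm,yaw,cmd=None,tilt=0):
    "shift (mm) and turn from the current (nearly commanded) pose to target, tool down"
    s=telemetry.read_state(); p=s['position']*1000; R=Rotation.from_euler('xyz',s['orientation'],degrees=True)
    T=Rotation.from_euler('xyz',[180,0,yaw],degrees=True)
    print('t',round(s['clock'],2),'pos',np.round(p,1),'rpy',np.round(s['orientation'],2),'F',np.round(s['force'],1),'op',round(s['opening']*1000,1),'j6',round(s['qpos'][5],1))
    print('shift',np.round(R.inv().apply(np.array(xyz_mm)-p),1),'turn',np.round((R.inv()*T).as_rotvec(),3))
E
python3 -c "
from h import *
go([487,259,200],-9.6)"
```

```text
t 0.15 pos [227.3 554.9 238.6] rpy [-179.93    0.    157.73] F [ 0.8 -0.9 -0.5] op 85.5 j6 90.0
shift [-352.5 -175.3   38.9] turn [-0.00e+00  2.00e-03  2.92e+00]
```

{"api": "move_arm", "payload": {"plan": [[-353,-175,39,0,0,2.92,45],[-353,-175,39,0,0,2.92,45],[-353,-175,39,0,0,2.92,45],[-353,-175,39,0,0,2.92,45],[-353,-175,39,0,0,2.92,45],[-353,-175,39,0,0,2.92,45],[-353,-175,39,0,0,2.92,45],[-353,-175,39,0,0,2.92,45],[-353,-175,39,0,0,2.92,45],[-353,-175,39,0,0,2.92,45],[-353,-175,39,0,0,2.92,45],[-353,-175,39,0,0,2.92,45],[-353,-175,39,0,0,2.92,45],[-353,-175,39,0,0,2.92,45],[-353,-175,39,0,0,2.92,45],[-353,-175,39,0,0,2.92,45],[-353,-175,39,0,0,2.92,45],[-353,-175,39,0,0,2.92,45],[-353,-175,39,0,0,2.92,45]], "force": 40}}

```text
clock: 2.52
position: [0.5058, 0.0744, 0.2002]
orientation: [-172.3, 1.0, 3.6]
force: [-0.0, -0.1, -0.7]
opening: 0.0446
```

Run:
```python
from h import *
go([487,259,110],-9.6)
d=grab('wrist'); cv2.imwrite('pics/w1.png',d['pixels'])
C=cloud(d);Z=C[...,2]
def rect(name,a,b,z):
    m=((Z>a)&(Z<b)).astype(np.uint8)
    for c in sorted(cv2.findContours(m,0,2)[0],key=cv2.contourArea)[::-1][:2]:
        P=plane(d,c.reshape(-1,2),z)[:,:2]*1000
        r=cv2.minAreaRect(P.astype(np.float32)); print(name,cv2.contourArea(c),c.reshape(-1,2).mean(0).round(),np.round(r[0],1),np.round(r[1],1),round(r[2],1))
rect('98',.093,.102,.098); rect('48',.043,.053,.048)
```

```text
t 2.52 pos [505.8  74.4 200.2] rpy [-172.34    1.04    3.59] F [-0.  -0.1 -0.7] op 44.6 j6 179.9
shift [  -5.6 -171.7  114.2] turn [-0.131  0.033  0.229]
98 1049.5 [470. 124.] [574.5 -15.9] [25.6 25.6] 29.2
98 826.0 [136. 201.] [489.1 258.3] [24.4 34.7] 81.4
48 28522.0 [496. 132.] [564.9 -54.7] [197.3 121.1] 76.5
48 4179.0 [142. 179.] [494.3 293.8] [143.5  61.8] 80.5
```

View pics/w1.png

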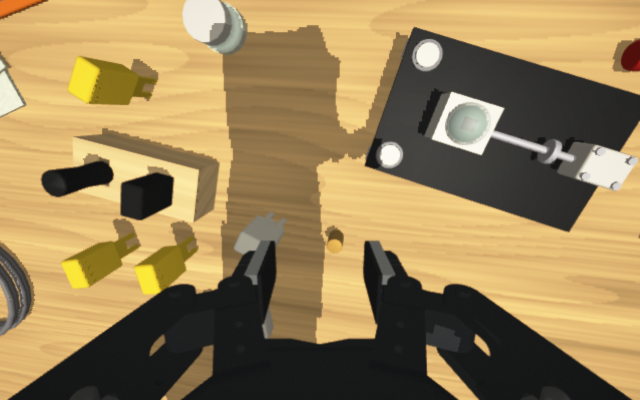

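The picture shows the arm at the wrong place: the last joint ran to its limit (j6 = 180 + j1 − yaw). The tool block is at (145,180) with the black rectangular fork at (147,195). The stand is on the right with its collar at (551,151). I'll take the other half turn, yaw 170.4.

```bash
python3 -c "
from h import *
go([488,260,200],170.4)"
```

```text
t 2.58 pos [505.2  72.2 200.2] rpy [-172.47    1.07    3.44] F [-1.1 -2.   0.3] op 45.1 j6 179.9
shift [  -6.  -186.8   24.9] turn [-0.049 -0.188 -2.909]
```

{"api": "move_arm", "payload": {"plan": [[-6,-187,25,-0.05,-0.19,-2.9,45],[-6,-187,25,-0.05,-0.19,-2.9,45],[-6,-187,25,-0.05,-0.19,-2.9,45],[-6,-187,25,-0.05,-0.19,-2.9,45],[-6,-187,25,-0.05,-0.19,-2.9,45],[-6,-187,25,-0.05,-0.19,-2.9,45],[-6,-187,25,-0.05,-0.19,-2.9,45],[-6,-187,25,-0.05,-0.19,-2.9,45],[-6,-187,25,-0.05,-0.19,-2.9,45],[-6,-187,25,-0.05,-0.19,-2.9,45],[-6,-187,25,-0.05,-0.19,-2.9,45],[-6,-187,25,-0.05,-0.19,-2.9,45],[-6,-187,25,-0.05,-0.19,-2.9,45],[-6,-187,25,-0.05,-0.19,-2.9,45],[-6,-187,25,-0.05,-0.19,-2.9,45],[-6,-187,25,-0.05,-0.19,-2.9,45],[-6,-187,25,-0.05,-0.19,-2.9,45],[-6,-187,25,-0.05,-0.19,-2.9,45]]}}

```text
clock: 4.82
position: [0.4879, 0.2635, 0.2007]
orientation: [179.9, 0.0, 170.1]
force: [0.3, 0.6, 0.5]
opening: 0.0452
```

Run:
```python
from h import *
go([488,260,120],170.4)
d=grab('wrist')
C=cloud(d);Z=C[...,2]
def rect(name,a,b,z):
    m=((Z>a)&(Z<b)).astype(np.uint8)
    for c in sorted(cv2.findContours(m,0,2)[0],key=cv2.contourArea)[::-1][:2]:
        P=plane(d,c.reshape(-1,2),z)[:,:2]*1000
        r=cv2.minAreaRect(P.astype(np.float32)); print(name,cv2.contourArea(c),c.reshape(-1,2).mean(0).round(),np.round(r[0],1),np.round(r[1],1),round(r[2],1))
rect('98',.093,.102,.098); rect('48',.043,.053,.048)
```

```text
t 4.83 pos [487.9 263.5 200.7] rpy [1.7993e+02 2.0000e-02 1.7005e+02] F [0.3 0.6 0.5] op 45.2 j6 38.3
shift [-0.7 -3.5 80.7] turn [ 0.001  0.    -0.006]
98 977.5 [313. 204.] [486.2 261.5] [21.3 33.5] 80.5
98 468.0 [ 44. 336.] [570.8 -11.7] [24.3 25.8] 65.7
48 8205.5 [ 71. 302.] [569.7 -34.8] [161.9 125.5] 76.3
48 5951.5 [377. 188.] [492.2 296.1] [140.   60.6] 80.0
```

{"api": "move_arm", "payload": {"plan": [[1.3,-2.3,40,0,0,-0.005,45],[1.3,-2.3,80,0,0,-0.005,45],[1.3,-2.3,115,0,0,-0.005,45],[1.3,-2.3,134,0,0,-0.005,45],[1.3,-2.3,134,0,0,-0.005,45],[1.3,-2.3,134,0,0,-0.005,10],[1.3,-2.3,134,0,0,-0.005,10],[1.3,-2.3,134,0,0,-0.005,10],[1.3,-2.3,134,0,0,-0.005,10],[1.3,-2.3,134,0,0,-0.005,10],[1.3,-2.3,134,0,0,-0.005,10]], "force": 60}}

```text
clock: 6.25
position: [0.4874, 0.262, 0.0681]
orientation: [179.8, 0.2, 170.4]
force: [0.8, -0.2, 6.1]
opening: 0.0218
```

```bash
python3 -c "
from h import *
go([486.2,261.5,67],170.3)"
```

```text
t 6.25 pos [487.4 262.   68.1] rpy [1.7984e+02 1.5000e-01 1.7041e+02] F [ 0.8 -0.2  6.1] op 21.8 j6 37.8
shift [ 1.1 -0.7  1. ] turn [0.003 0.003 0.002]
```

{"api": "move_arm", "payload": {"plan": [[0,0,-20,0,0,0,10],[0,0,-60,0,0,0,10],[0,0,-110,0,0,0,10],[0,0,-152,0,0,0,10],[-20,-40,-152,0,0,0.01,10],[-45,-85,-152,0,0,0.02,10],[-70,-130,-152,0,0,0.04,10],[-95,-175,-152,0,0,0.05,10],[-120,-220,-152,0,0,0.066,10],[-133,-242,-152,0,0,0.066,10],[-133,-242,-152,0,0,0.066,10],[-133,-242,-152,0,0,0.066,10]]}}

```text
clock: 7.75
position: [0.5766, 0.001, 0.2184]
orientation: [179.9, -0.0, 166.6]
force: [-0.0, -0.5, -0.9]
opening: 0.0212
```

```bash
cat >> h.py <<'E'
def stand(P,o,yaw):
    a=np.radians(yaw); return np.c_[(P[...,0].ravel()-o[0])*np.cos(a)+(P[...,1].ravel()-o[1])*np.sin(a), -(P[...,0].ravel()-o[0])*np.sin(a)+(P[...,1].ravel()-o[1])*np.cos(a)]
E
python3 - <<'E'
from h import *
go([578,1,220],166.6)
d=grab('wrist'); im=d['pixels']; cv2.imwrite('pics/w2.png',im)
C=cloud(d)*1000; Z=C[...,2]
def rect(name,a,b,z):
    m=((Z>a)&(Z<b)).astype(np.uint8)
    for c in sorted(cv2.findContours(m,0,2)[0],key=cv2.contourArea)[::-1][:2]:
        P=plane(d,c.reshape(-1,2),z/1000)[:,:2]*1000
        r=cv2.minAreaRect(P.astype(np.float32)); print(name,cv2.contourArea(c),c.reshape(-1,2).mean(0).round(),np.round(r[0],1),np.round(r[1],1),round(r[2],1))
rect('50',47,53,50); rect('76',74,78.5,76)
S=stand(C,[573.7,-18.1],-13.4).reshape(400,640,2)
m=(Z>58)&(Z<74)&(abs(S[...,0])<11)&(S[...,1]<-55)&(S[...,1]>-92)
for y in range(-92,-55,2):
    k=m&(S[...,1]>=y)&(S[...,1]<y+2)
    if k.any(): print(y,k.sum(),'x',np.round([S[k][:,0].min(),S[k][:,0].max()],1),'z',round(Z[k].max(),1))
k=(Z>58)&(Z<68)&(abs(S[...,0])<8)&(S[...,1]<-25)&(S[...,1]>-60); print('bar',np.polyfit(S[k][:,1],S[k][:,0],1),S[k][:,0].mean())
E
```

```text
t 7.75 pos [576.6   1.  218.4] rpy [ 1.7990e+02 -1.0000e-02  1.6664e+02] F [-0.  -0.5 -0.9] op 21.2 j6 13.4
shift [-1.3  0.3 -1.6] turn [ 0.002 -0.     0.001]
50 11359.5 [247. 181.] [564.3 -53.8] [196.1 118.8] 76.3
50 6432.5 [567.  38.] [493.1 272.4] [99.3 54. ] 79.9
76 936.0 [181. 188.] [ 546.6 -126.6] [34.  27.4] 76.6
76 112.0 [631. 131.] [586.3 286.7] [10.2 31.4] 77.1
-92 13 x [-3.2  1.7] z 65.3
-90 11 x [-3.4  1.7] z 65.4
-88 14 x [-3.3  1.8] z 65.7
-86 12 x [-3.1  1.8] z 65.4
-84 11 x [-3.3  1.6] z 65.9
-82 6 x [-3.1  1.7] z 65.5
-80 10 x [-10.    5.2] z 71.7
-78 40 x [-10.1   7.9] z 72.6
-76 48 x [-10.4   8. ] z 72.7
-74 71 x [-10.   9.] z 71.2
-72 11 x [-3.3  2.1] z 65.8
-70 11 x [-3.4  1.9] z 66.2
-68 12 x [-3.1  1.7] z 65.6
-66 13 x [-3.4  1.7] z 66.7
-64 13 x [-3.1  1.8] z 66.7
-62 11 x [-3.2  1.7] z 65.2
-60 13 x [-3.3  1.9] z 65.7
-58 12 x [-3.1  1.9] z 65.6
-56 6 x [-3.   1.7] z 65.3
bar [-0.0033828  -1.10207916] -0.9586009290499197
```

View pics/w2.png

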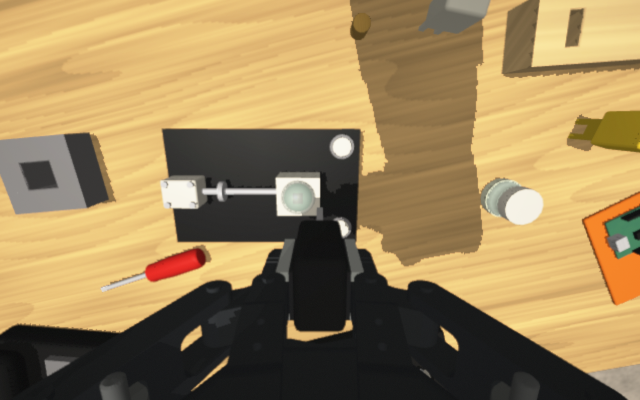

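Picture shows: fork held upright in the jaws, collar at (222,190), housing (184,192), module (298,195), bar clear between them. I'll go above the bar between the collar and the module and check before straddling.

{"api": "move_arm", "payload": {"plan": [[-1,-30,0,0,0,0,10],[-2,-60,0,0,0,0,10],[-2.1,-79.3,0,0,0,0,10],[-2.1,-79.3,20,0,0,0,10],[-2.1,-79.3,50,0,0,0,10],[-2.1,-79.3,70,0,0,0,10],[-2.1,-79.3,82,0,0,0,10],[-2.1,-79.3,82,0,0,0,10],[-2.1,-79.3,82,0,0,0,10]]}}

```text
clock: 8.93
position: [0.5615, -0.0769, 0.1374]
orientation: [179.9, 0.1, 166.7]
force: [-0.0, -0.8, -0.9]
opening: 0.0215
```

Run:
```python
from h import *
go([560.3,-76.6,115.1],166.6)
d=grab('wrist'); w=d['pixels']; s=grab('side')
cv2.imwrite('pics/ws3.png',np.hstack([cv2.resize(w[100:320,200:420],(400,400)),cv2.resize(s['pixels'][150:290,280:420],(400,400))]))
C=cloud(s)*1000; S=stand(C,[573.7,-18.1],-13.4).reshape(400,640,2); Z=C[...,2]
k=(abs(S[...,1]+60)<9)&(Z>72)&(Z<112)&(abs(S[...,0])<14)
for z in range(72,112,4):
    q=k&(Z>=z)&(Z<z+4)
    if q.any(): print(z,q.sum(),np.round([S[q][:,0].min(),S[q][:,0].max(),np.median(S[q][:,1])],1))
```

```text
t 8.93 pos [561.5 -76.9 137.4] rpy [1.7991e+02 1.1000e-01 1.6665e+02] F [-0.  -0.8 -0.9] op 21.5 j6 5.5
shift [ 1.3 -0.  22.3] turn [0.002 0.002 0.001]
72 1 [  7.7   7.7 -60.4]
76 7 [ -8.2  11.3 -61.2]
80 11 [ -8.4  11.1 -62.2]
84 8 [ -8.4  11.  -61.8]
88 11 [ -8.7  12.9 -61.7]
92 16 [ -8.9  12.3 -62. ]
96 21 [ -9.2  12.1 -62.3]
100 16 [ -9.2  12.1 -62.2]
104 22 [ -9.5  12.  -61.6]
108 11 [ -9.6  11.8 -62. ]
```

View pics/ws3.png

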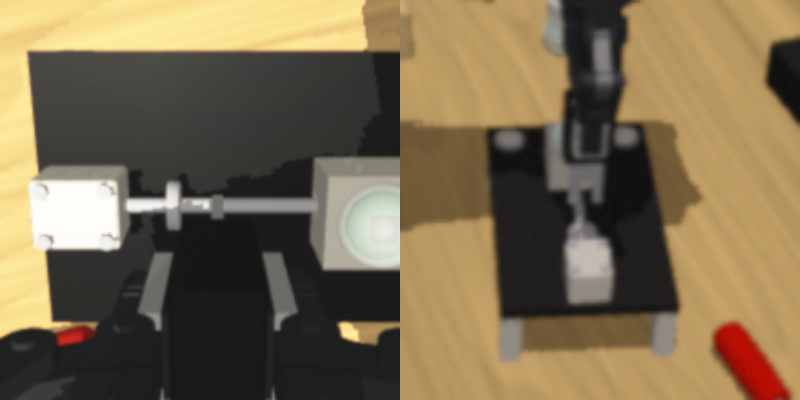

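The crops show the fork over the bar, midway between the collar (left crop 173,205) and the module. One prong tip is visible at (217,205). I'll check the lateral offset of the bar from the fork in the same side view.

Run:
```python
from h import *
s=load('side'); C=cloud(s)*1000; S=stand(C,[573.7,-18.1],-13.4).reshape(400,640,2); Z=C[...,2]
for y in range(-96,-20,6):
    q=(S[...,1]>=y)&(S[...,1]<y+6)&(Z>59)&(Z<75)&(abs(S[...,0])<12)
    if q.any(): print(y,q.sum(),np.round([S[q][:,0].min(),np.median(S[q][:,0]),S[q][:,0].max(),Z[q].max()],1))
q=(abs(Z-76)<2)&(abs(S[...,1]+114)<22)&(abs(S[...,0])<20); print('hous',S[q].min(0),S[q].max(0))
q=(abs(Z-50)<3)&(S[...,1]<-80)&(S[...,1]>-130)&(abs(S[...,0])<70); print('deck',S[q].min(0),S[q].max(0))
```

```text
-90 2 [-2.1 -1.3 -0.6 66.9]
-84 39 [-9.6 -1.9  8.2 71.9]
-78 10 [-9.2  1.4  8.7 70.2]
-72 2 [-2.2 -1.3 -0.4 63.8]
-66 7 [-3.6 -0.   2.3 65.5]
-60 5 [-3.2 -1.4  0.7 64.4]
-54 7 [-3.  -0.8  1.5 66.7]
-48 3 [-2.3 -0.1  1.9 64.1]
-42 2 [ 0.5  0.6  0.7 64.1]
-36 2 [ 0.8  0.9  1.  64.8]
-30 1 [ 1.7  1.7  1.7 61.9]
-24 18 [-10.5  -8.1  -5.8  74.6]
hous [ -14.65939124 -132.49044642] [ 12.72812437 -97.71539579]
deck [ -60.75896084 -129.96527363] [ 59.30268052 -80.02710032]
```

{"api": "move_arm", "payload": {"plan": [[1.5,0,2,0,0,0,10],[1.5,0,8,0,0,0,10],[1.5,0,12,0,0,0,10],[1.5,0,14,0,0,0,10],[1.5,0,14,0,0,0,10]]}}

```text
clock: 9.65
position: [0.5592, -0.0767, 0.1222]
orientation: [179.9, 0.0, 166.6]
force: [-0.5, 0.2, -1.2]
opening: 0.0213
```

{"api": "move_arm", "payload": {"plan": [[-0.5,0,4,0,0,0,10],[-0.5,0,7,0,0,0,10],[-0.5,0,7,0,0,0,10]]}}

```text
clock: 10.02
position: [0.5597, -0.0768, 0.1151]
orientation: [179.9, -0.0, 166.6]
force: [-0.6, -0.1, -1.2]
opening: 0.021
```

Run:
```python
from h import *
go([560.3,-76.6,115.1],166.6)
p=telemetry.read_state()['position'][None,:2]*1000; print(stand(p,[573.7,-18.1],-13.4))
d=grab('wrist'); s=grab('side')
cv2.imwrite('pics/ws4.png',np.hstack([cv2.resize(d['pixels'][100:320,200:420],(400,400)),cv2.resize(s['pixels'][150:290,280:420],(400,400))]))
```

```text
t 10.03 pos [559.7 -76.8 115.1] rpy [179.92  -0.   166.63] F [-0.6 -0.1 -1.2] op 21.0 j6 5.5
shift [-0.6  0.3  0. ] turn [ 0.001 -0.     0.001]
[[ -0.06254126 -60.3086061 ]]
```

View pics/ws4.png

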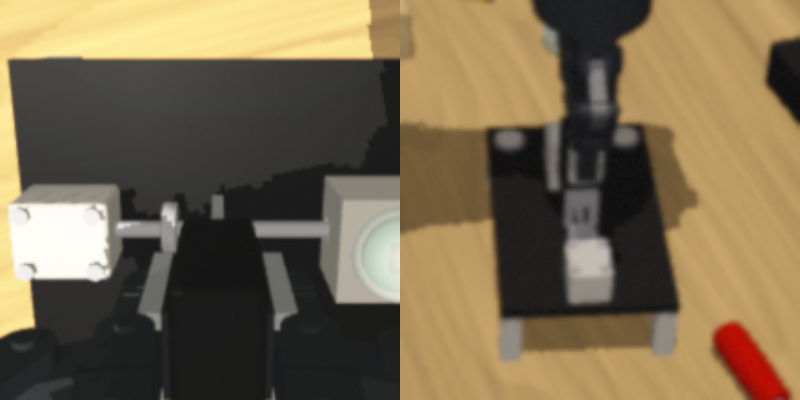

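Straddled: the far prong shows beyond the bar at (217,207) and there is no contact force. Next I'll approach the collar.

{"api": "move_arm", "payload": {"plan": [[0,-3,0,0,0,0,10],[0,-6,0,0,0,0,10],[0,-8,0,0,0,0,10],[0,-9,0,0,0,0,10],[0,-10,0,0,0,0,10],[0,-10,0,0,0,0,10]]}}

```text
clock: 10.88
position: [0.5576, -0.0866, 0.1155]
orientation: [179.9, 0.0, 166.6]
force: [0.2, -0.1, -1.3]
opening: 0.0214
```

{"api": "move_arm", "payload": {"plan": [[0,-0.7,0,0,0,0,10],[0,-1.4,0,0,0,0,10],[0,-2,0,0,0,0,10],[0,-2,0,0,0,0,10]]}}

```text
clock: 11.38
position: [0.5572, -0.0885, 0.1155]
orientation: [179.9, 0.0, 166.6]
force: [0.6, -0.2, -1.7]
opening: 0.0211
```

{"api": "move_arm", "payload": {"plan": [[0,-0.7,0,0,0,0,10],[0,-1.4,0,0,0,0,10],[0,-2,0,0,0,0,10],[0,-2,0,0,0,0,10]]}}

```text
clock: 11.88
position: [0.5568, -0.0901, 0.1154]
orientation: [179.9, 0.0, 166.6]
force: [0.3, 2.9, -0.6]
opening: 0.0212
```

{"api": "move_arm", "payload": {"plan": [[0,-0.7,0,0,0,0,10],[0,-1.3,0,0,0,0,10],[0,-1.3,0,0,0,0,10]]}}

```text
clock: 12.25
position: [0.5565, -0.0911, 0.1154]
orientation: [179.8, 0.0, 166.6]
force: [1.7, 4.5, -1.9]
opening: 0.0212
```

```bash
python3 -c "
from h import *
for i in range(3):
  go([0,0,0],166.6); optics.get_image('side')" | grep F
```

```text
t 12.25 pos [556.5 -91.1 115.4] rpy [1.7985e+02 3.0000e-02 1.6665e+02] F [ 1.7  4.5 -1.9] op 21.2 j6 4.0
t 12.3 pos [556.5 -91.2 115.4] rpy [1.7986e+02 3.0000e-02 1.6665e+02] F [ 1.3  4.7 -1.4] op 21.0 j6 4.0
t 12.35 pos [556.5 -91.2 115.4] rpy [1.7987e+02 3.0000e-02 1.6665e+02] F [ 2.2  3.8 -1.9] op 21.3 j6 4.0
```

{"api": "move_arm", "payload": {"plan": [[0,-0.7,0,0,0,0,10],[0,-1.4,0,0,0,0,10],[0,-2.1,0,0,0,0,10],[0,-2.1,0,0,0,0,10]]}}

```text
clock: 12.9
position: [0.5561, -0.0927, 0.1154]
orientation: [179.8, 0.0, 166.7]
force: [2.1, 6.7, -2.7]
opening: 0.0211
```

```bash
cat >> h.py <<'E'
def modz(n='wrist'):
    d=grab(n); C=cloud(d)*1000; S=stand(C,[573.7,-18.1],-13.4).reshape(400,640,2); Z=C[...,2]
    for tag,b in (('corner',(abs(S[...,0])<17)&(abs(S[...,1])<19)&(np.hypot(S[...,0],S[...,1])>18)),('dome',np.hypot(S[...,0],S[...,1])<5)):
        q=b&(Z>70)&(Z<125); print(n,tag,q.sum(),np.round(np.percentile(Z[q],[25,50,75]),1) if q.any() else '')
E
python3 -c "
from h import *
go([0,0,0],166.6); modz(); modz('top'); modz('side'); go([0,0,0],166.6)"
```

```text
t 12.9 pos [556.1 -92.7 115.4] rpy [1.7978e+02 3.0000e-02 1.6666e+02] F [ 2.1  6.7 -2.7] op 21.1 j6 3.8
shift [562.6 -38.5 115. ] turn [0.004 0.    0.001]
wrist corner 695 [84.4 85.  85.9]
wrist dome 231 [100.1 100.6 101.1]
top corner 23 [84.7 85.5 86.8]
top dome 19 [ 99.8 100.3 100.9]
side corner 15 [81.8 83.6 85.1]
side dome 0 
t 13.05 pos [556.2 -92.7 115.4] rpy [1.7979e+02 3.0000e-02 1.6666e+02] F [ 2.   7.3 -3.2] op 21.2 j6 3.8
shift [562.6 -38.5 114.9] turn [0.004 0.001 0.001]
```

{"api": "move_arm", "payload": {"plan": [[0,-0.7,0,0,0,0,10],[0,-1.2,0,0,0,0,10],[0,-1.2,0,0,0,0,10],[0,-1.2,0,0,0,0,10]]}}

```text
clock: 13.55
position: [0.556, -0.0934, 0.1154]
orientation: [179.7, 0.0, 166.7]
force: [1.5, 8.2, -2.8]
opening: 0.0216
```

```bash
python3 -c "
from h import *
go([0,0,0],166.6); modz();  go([0,0,0],166.6)"
```

```text
t 13.55 pos [556.  -93.4 115.4] rpy [1.7972e+02 3.0000e-02 1.6668e+02] F [ 1.5  8.2 -2.8] op 21.6 j6 3.6
shift [562.6 -37.8 114.9] turn [0.005 0.001 0.001]
wrist corner 704 [84.6 85.3 85.9]
wrist dome 232 [100.3 100.7 101.3]
t 13.6 pos [556.  -93.4 115.4] rpy [1.7973e+02 3.0000e-02 1.6668e+02] F [ 2.4  8.6 -2.8] op 21.4 j6 3.6
shift [562.6 -37.8 114.9] turn [0.005 0.    0.001]
```

{"api": "move_arm", "payload": {"plan": [[0,-0.5,0,0,0,0,10],[0,-0.9,0,0,0,0,10],[0,-0.9,0,0,0,0,10],[0,-0.9,0,0,0,0,10]]}}

```text
clock: 14.1
position: [0.5558, -0.0939, 0.1153]
orientation: [179.7, 0.0, 166.7]
force: [2.7, 9.0, -2.2]
opening: 0.0214
```

```bash
python3 -c "
from h import *
go([0,0,0],166.6); modz();  go([0,0,0],166.6)"
```

```text
t 14.1 pos [555.8 -93.9 115.3] rpy [1.7969e+02 2.0000e-02 1.6669e+02] F [ 2.7  9.  -2.2] op 21.4 j6 3.5
shift [562.6 -37.2 114.9] turn [0.005 0.    0.002]
wrist corner 748 [87.1 87.7 88.2]
wrist dome 249 [102.7 103.2 103.7]
t 14.15 pos [555.8 -94.  115.3] rpy [1.7969e+02 2.0000e-02 1.6669e+02] F [ 2.9  9.8 -2. ] op 21.4 j6 3.5
shift [562.5 -37.2 114.9] turn [0.005 0.    0.001]
```

The module is rising at about 9.8 N on the collar. I'll hold with a small margin.

{"api": "move_arm", "payload": {"plan": [[0,-0.3,0,0,0,0,10],[0,-0.3,0,0,0,0,10],[0,-0.3,0,0,0,0,10],[0,-0.3,0,0,0,0,10],[0,-0.3,0,0,0,0,10],[0,-0.3,0,0,0,0,10],[0,-0.3,0,0,0,0,10],[0,-0.3,0,0,0,0,10],[0,-0.3,0,0,0,0,10],[0,-0.3,0,0,0,0,10],[0,-0.3,0,0,0,0,10],[0,-0.3,0,0,0,0,10],[0,-0.3,0,0,0,0,10],[0,-0.3,0,0,0,0,10],[0,-0.3,0,0,0,0,10],[0,-0.3,0,0,0,0,10],[0,-0.3,0,0,0,0,10],[0,-0.3,0,0,0,0,10],[0,-0.3,0,0,0,0,10],[0,-0.3,0,0,0,0,10]]}}

```text
clock: 16.65
position: [0.5558, -0.0941, 0.1154]
orientation: [179.7, 0.0, 166.7]
force: [3.0, 8.9, -3.6]
opening: 0.0217
```

```bash
python3 -c "
from h import *
go([0,0,0],166.6); modz()"
```

```text
t 16.65 pos [555.8 -94.1 115.4] rpy [1.7968e+02 2.0000e-02 1.6669e+02] F [ 3.   8.9 -3.6] op 21.7 j6 3.5
shift [562.5 -37.  114.9] turn [0.006 0.    0.002]
wrist corner 907 [98.3 98.9 99.4]
wrist dome 297 [114.1 114.5 115. ]
```

{"api": "move_arm", "payload": {"plan": [[0,0,0,0,0,0,10],[0,0,0,0,0,0,10],[0,0,0,0,0,0,10],[0,0,0,0,0,0,10],[0,0,0,0,0,0,10],[0,0,0,0,0,0,10],[0,0,0,0,0,0,10],[0,0,0,0,0,0,10],[0,0,0,0,0,0,10],[0,0,0,0,0,0,10],[0,0,0,0,0,0,10],[0,0,0,0,0,0,10]]}}

```text
clock: 18.2
position: [0.5558, -0.0941, 0.1153]
orientation: [179.7, 0.0, 166.7]
force: [2.2, 8.5, -3.8]
opening: 0.0214
```

```bash
python3 -c "
from h import *
go([0,0,0],166.6); modz()"
```

```text
t 18.2 pos [555.8 -94.1 115.3] rpy [1.7968e+02 2.0000e-02 1.6669e+02] F [ 2.2  8.5 -3.8] op 21.4 j6 3.5
shift [562.6 -37.  114.9] turn [0.006 0.    0.002]
wrist corner 889 [98.2 98.9 99.3]
wrist dome 296 [114.1 114.5 114.9]
```

Run:
```python
from h import *
modz('top'); modz()
d=load('wrist'); C=cloud(d)*1000; S=stand(C,[573.7,-18.1],-13.4).reshape(400,640,2); Z=C[...,2]
q=(Z>96)&(Z<102)&(abs(S[...,0])<22)&(abs(S[...,1])<24)&(np.hypot(S[...,0],S[...,1])>17)
A=np.c_[S[q],np.ones(q.sum())]; print('plane',np.linalg.lstsq(A,Z[q],rcond=None)[0], S[q].min(0),S[q].max(0))
r=cv2.minAreaRect(S[q].astype(np.float32)); print(r)
q=(Z>46)&(Z<54)&(abs(S[...,0])<58)&(S[...,1]>-60)&(S[...,1]<50); print('deckz',np.median(Z[q]))
q=(Z>72)&(Z<80)&(abs(S[...,0])<12)&(S[...,1]<-100)&(S[...,1]>-128); print('housz',np.median(Z[q]))
```

```text
top corner 36 [97.8 98.4 99.6]
top dome 18 [113.2 114.2 114.8]
wrist corner 855 [98.3 98.9 99.3]
wrist dome 303 [114.1 114.5 115. ]
plane [1.15743554e-02 8.83996493e-03 9.88595552e+01] [-18.5180736  -19.73738622] [18.92934452 21.16399165]
((0.12413597106933594, 0.6196956634521484), (37.42871856689453, 40.85356903076172), 0.3713237941265106)
deckz 50.017998192751435
housz 76.0267665665976
```

The block top is level at 98.9 mm (deck reads 50.0, housing 76.0), so the module origin is at 69 mm: fully up and steady. I'll ease the bar back and withdraw the fork.

{"api": "move_arm", "payload": {"plan": [[0,3,0,0,0,0,10],[0,6,0,0,0,0,10],[0,9,0,0,0,0,10],[0,12,0,0,0,0,10],[0,13,0,0,0,0,10],[0,13,0,0,0,0,10],[0,13,-10,0,0,0,10],[0,13,-30,0,0,0,10],[0,13,-65,0,0,0,10],[0,13,-105,0,0,0,10],[0,13,-105,0,0,0,10]]}}

```text
clock: 19.73
position: [0.5607, -0.084, 0.2248]
orientation: [179.9, 0.4, 166.6]
force: [-0.1, -0.7, -1.3]
opening: 0.0216
```

Run:
```python
from h import *
modz('top'); modz(); go([487.4,262,200],170.4)
d=load('wrist'); cv2.imwrite('pics/w5.png',d['pixels'])
```

```text
top corner 0 
top dome 0 
wrist corner 393 [98.3 98.8 99.3]
wrist dome 104 [113.9 114.3 114.9]
t 19.82 pos [558.5 -83.7 221. ] rpy [1.7992e+02 1.0000e-01 1.6663e+02] F [-0.9  0.  -0.8] op 21.2 j6 4.8
shift [149.2 319.8  21.2] turn [ 0.001  0.002 -0.066]
```

View pics/w5.png

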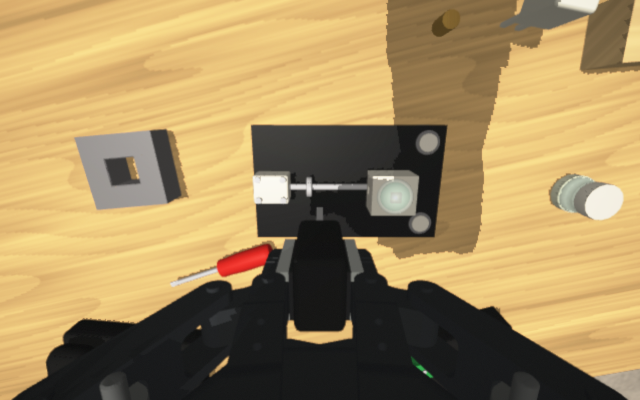

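The module stays up (98.8 mm) with the bar back under it; fork still held square. Now I'll carry the fork to its slot and measure the rest offline.

{"api": "move_arm", "payload": {"plan": [[19,40,5,0,0,-0.01,10],[42,90,10,0,0,-0.02,10],[65,140,15,0,0,-0.03,10],[88,190,20,0,0,-0.04,10],[112,240,21,0,0,-0.05,10],[135,290,21,0,0,-0.066,10],[149,320,21,0,0,-0.066,10],[149,320,21,0,0,-0.066,10],[149,320,21,0,0,-0.066,10]]}}

```text
clock: 20.95
position: [0.4867, 0.2615, 0.1988]
orientation: [-180.0, -0.0, 170.4]
force: [0.1, 0.6, -0.4]
opening: 0.0213
```

Run:
```python
from h import *
d=load('wrist'); C=cloud(d)*1000; Z=C[...,2]   # view over the stand: rest block
m=np.zeros((400,640),np.uint8); m[110:230,60:200]=(abs(Z[110:230,60:200]-36)<4)
cs,h=cv2.findContours(m,cv2.RETR_CCOMP,cv2.CHAIN_APPROX_NONE)
for c,hh in zip(cs,h[0]):
    if cv2.contourArea(c)>200:
        P=plane(d,c.reshape(-1,2),.036)[:,:2]*1000; r=cv2.minAreaRect(P.astype(np.float32)); print('hole' if hh[3]>=0 else 'rest',np.round(r[0],1),np.round(r[1],1),round(r[2],1))
go([487.4,262,130],170.4)
d=grab('wrist'); C=cloud(d)*1000; Z=C[...,2]
m=((Z>44)&(Z<52)).astype(np.uint8); cs,h=cv2.findContours(m,cv2.RETR_CCOMP,cv2.CHAIN_APPROX_NONE)
for c,hh in zip(cs,h[0]):
    if cv2.contourArea(c)>40:
        P=plane(d,c.reshape(-1,2),.048)[:,:2]*1000; r=cv2.minAreaRect(P.astype(np.float32)); print('hole' if hh[3]>=0 else 'outer',c.mean((0,1)).round(),np.round(r[0],1),np.round(r[1],1),round(r[2],1))
cv2.imwrite('pics/w6.png',cv2.resize(d['pixels'][120:340,180:460],(700,550)))
```

```text
rest [ 498.5 -285. ] [83.  79.7] 81.8
hole [ 498.2 -285.4] [31.  30.7] 81.1
t 20.95 pos [486.7 261.5 198.8] rpy [-1.7998e+02 -4.0000e-02  1.7042e+02] F [ 0.1  0.6 -0.4] op 21.3 j6 37.8
shift [-0.7  0.6 68.8] turn [-0.    -0.001  0.   ]
outer [298. 333.] [643.5 214.1] [31.2 23.3] 68.5
outer [  8. 332.] [ 589.9 -109. ] [21.1 55.5] 54.4
outer [ 72. 295.] [570.8 -28.2] [147.5 123.9] 76.2
hole [112. 278.] [544.2  29.5] [19.2 20.8] 27.7
outer [360. 191.] [492.5 296. ] [139.8  60.4] 80.4
hole [318. 190.] [486.1 261.9] [12.9 30.2] 80.4
outer [207. 168.] [445.7 159.1] [36.3 18. ] 31.7
```

View pics/w6.png

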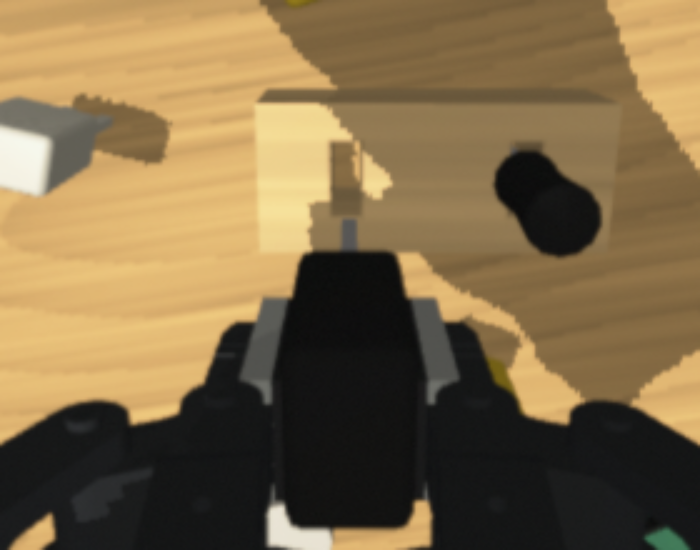

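The slot at (345,180) lines up with the blade at (349,235) in the crop, and its measured centre (486.1, 261.9) matches the TCP. Lowering the fork.

{"api": "move_arm", "payload": {"plan": [[0,0.5,40,0,0,0,10],[0,0.5,75,0,0,0,10],[0,0.5,90,0,0,0,10],[0,0.5,105,0,0,0,10],[0,0.5,118,0,0,0,10],[0,0.5,127,0,0,0,10],[0,0.5,130,0,0,0,10],[0,0.5,130.5,0,0,0,10],[0,0.5,130.5,0,0,0,10]]}}

```text
clock: 22.12
position: [0.4878, 0.2632, 0.0698]
orientation: [179.9, 0.1, 170.4]
force: [-0.6, 0.3, -0.9]
opening: 0.0218
```

{"api": "move_arm", "payload": {"plan": [[0,0,1.2,0,0,0,10],[0,0,2,0,0,0,10],[0,0,2,0,0,0,10]]}}

```text
clock: 22.5
position: [0.4878, 0.2631, 0.0681]
orientation: [179.9, 0.1, 170.4]
force: [-1.8, -0.6, 4.7]
opening: 0.0214
```

{"api": "move_arm", "payload": {"plan": [[0,0,0,0,0,0,45],[0,0,0,0,0,0,45],[0,0,0,0,0,0,45],[0,0,0,0,0,0,45],[0,0,-15,0,0,0,45],[0,0,-50,0,0,0,45],[0,0,-95,0,0,0,45],[0,0,-132,0,0,0.15,45],[-20,-40,-132,0,0,0.33,60],[-42,-85,-132,0,0,0.51,60],[-65,-130,-132,0,0,0.69,60],[-88,-175,-132,0,0,0.87,60],[-110,-220,-132,0,0,1.05,60],[-132,-262,-132,0,0,1.23,60],[-132,-262,-132,0,0,1.41,60],[-132,-262,-132,0,0,1.58,60],[-132,-262,-132,0,0,1.63,60],[-132,-262,-132,0,0,1.63,60],[-132,-262,-132,0,0,1.63,60]]}}

```text
clock: 24.88
position: [0.574, -0.0175, 0.1996]
orientation: [179.9, -0.1, 77.1]
force: [0.6, 0.8, 0.8]
opening: 0.0602
```

Run:
```python
from h import *
go([573.9,-17.5,75],77)
d=grab('wrist'); C=cloud(d)*1000; Z=C[...,2]
S=stand(C,[573.7,-18.1],-13.4).reshape(400,640,2)
q=(Z>95)&(Z<103)&(abs(S[...,0])<25)&(abs(S[...,1])<27)
print('module',q.sum(),cv2.minAreaRect(S[q].astype(np.float32)) if q.any() else '', 'world',np.round(C[q][:,:2].min(0)),np.round(C[q][:,:2].max(0)))
t=grab('top'); C=cloud(t)*1000; p=C[195:240,150:225].reshape(-1,3); h=p[(p[:,2]>85)]
f=h[(abs(h[:,0]-486)<22)&(abs(h[:,1]-262)<22)]; g=h[(abs(h[:,1]-325)<25)]
print('fork top',np.percentile(f[:,2],[50,90]),f.mean(0),'drift',np.percentile(g[:,2],[50,95]),g.mean(0))
cv2.imwrite('pics/w7.png',np.hstack([cv2.resize(t['pixels'][150:280,150:270],(400,433)),cv2.resize(d['pixels'],(400,433))]))
```

```text
t 24.88 pos [574.  -17.5 199.6] rpy [ 1.7993e+02 -8.0000e-02  7.7080e+01] F [0.6 0.8 0.8] op 60.2 j6 101.1
shift [ -0.2  -0.3 124.6] turn [ 0.001 -0.001  0.001]
module 1010 ((0.3107013702392578, 1.387186050415039), (40.225791931152344, 35.92702865600586), 89.9947509765625) world [552. -40.] [596.   6.]Traceback (most recent call last):
  File "<stdin>", line 9, in <module>
    return _quantile_unchecked(
        a, q, axis, out, overwrite_input, method, keepdims, weights)
    return _ureduce(a,
                    func=_quantile_ureduce_func,
    ...<5 lines>...
                    overwrite_input=overwrite_input,
                    method=method)
    r = func(a, **kwargs)
    result = _quantile(arr,
                       quantiles=q,
    ...<2 lines>...
                       out=out,
                       weights=wgt)
    slices_having_nans = np.isnan(arr[-1, ...])
                                  ~~~^^^^^^^^^
IndexError: index -1 is out of bounds for axis 0 with size 0
```

Run:
```python
from h import *
t=load('top'); C=cloud(t)*1000
P=C.reshape(-1,3); h=P[(P[:,2]>60)&(P[:,2]<125)&(abs(P[:,0]-490)<50)&(P[:,1]>200)&(P[:,1]<370)]; print(len(h))
s=grab('side'); cv2.imwrite('pics/w7.png',np.hstack([cv2.resize(t['pixels'],(400,433)),cv2.resize(s['pixels'][95:225,210:330],(400,433))]))
C=cloud(s)*1000;P=C.reshape(-1,3); h=P[(P[:,2]>85)&(abs(P[:,0]-486)<22)&(abs(P[:,1]-262)<18)]; print(len(h),np.percentile(h[:,2],[50,95]) if len(h) else '',h.mean(0))
```

```text
0
117 [95.14432254 98.78312948] [486.00724398 258.56536743  94.00778603]
```

View pics/w7.png

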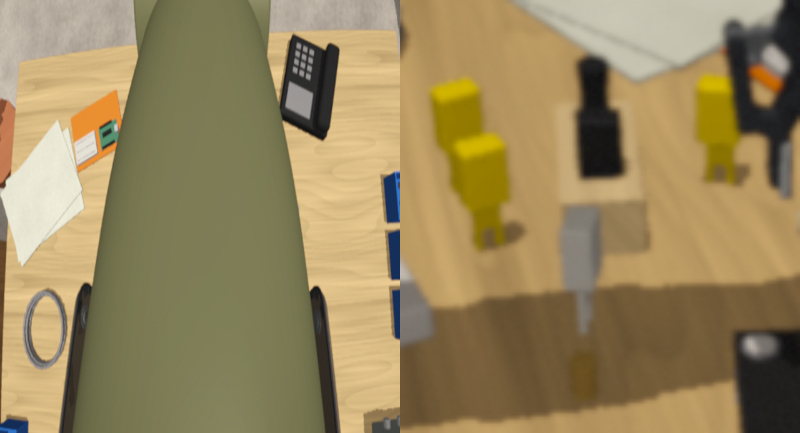

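The side crop shows the fork back in its slot (590,140) with its handle top at 98.8 mm, so fully down. The drift is untouched. Now grasping the module.

{"api": "move_arm", "payload": {"plan": [[0.7,0,40,0,0,0,60],[0.7,0,80,0,0,0,60],[0.7,0,110,0,0,0,60],[0.7,0,124,0,0,0,60],[0.7,0,124,0,0,0,60],[0.7,0,124,0,0,0,25],[0.7,0,124,0,0,0,25],[0.7,0,124,0,0,0,25],[0.7,0,124,0,0,0,25],[0.7,0,124,0,0,0,25],[0.7,0,124,0,0,0,25]], "force": 40}}

```text
clock: 26.4
position: [0.5743, -0.0167, 0.0752]
orientation: [179.9, -0.1, 77.0]
force: [2.0, -0.3, 1.7]
opening: 0.0357
```

{"api": "move_arm", "payload": {"plan": [[0,0,-4,0,0,0,25],[0,0,-10,0,0,0,25],[0,0,-18,0,0,0,25],[0,0,-30,0,0,0,25],[0,0,-55,0,0,0,25],[0,0,-85,0,0,0,25],[-40,-1,-85,0,0,-0.01,25],[-85,-2,-85,0,0,-0.02,25],[-130,-4,-85,0,0,-0.04,25],[-175,-5,-85,0,0,-0.05,25],[-220,-7,-80,0,0,-0.06,25],[-265,-8,-70,0,0,-0.079,25],[-305,-9,-60,0,0,-0.079,25],[-329,-10,-55,0,0,-0.079,25],[-329,-10,-55,0,0,-0.079,25],[-329,-10,-55,0,0,-0.079,25],[-329,-10,-55,0,0,-0.079,25]]}}

```text
clock: 28.52
position: [0.4909, -0.3342, 0.1301]
orientation: [179.9, -0.1, 81.6]
force: [-0.1, 0.1, -1.5]
opening: 0.0355
```

Run:
```python
from h import *
go([498.3,-285.2,100],81.5)
d=grab('wrist'); C=cloud(d)*1000; Z=C[...,2]
m=((abs(Z-36)<4)).astype(np.uint8)
cs,h=cv2.findContours(m,cv2.RETR_CCOMP,cv2.CHAIN_APPROX_NONE)
for c,hh in zip(cs,h[0]):
    if cv2.contourArea(c)>400:
        P=plane(d,c.reshape(-1,2),.036)[:,:2]*1000; r=cv2.minAreaRect(P.astype(np.float32)); print('hole' if hh[3]>=0 else 'rest',c.mean((0,1)).round(),np.round(r[0],1),np.round(r[1],1),round(r[2],1))
        if hh[3]>=0:
            a=np.radians(-8.5); u=P@[np.cos(a),np.sin(a)]; v=P@[-np.sin(a),np.cos(a)]
            f=lambda w,o:[np.median(w[(w<w.min()+3)&(abs(o-o.mean())<11)]),np.median(w[(w>w.max()-3)&(abs(o-o.mean())<11)])]
            for n,w,o in (('x',u,v),('y',v,u)): e=f(w,o); print(n,np.round(e,1),'size',round(e[1]-e[0],2),'mid',round(sum(e)/2,1))
g=d['pixels']; cv2.imwrite('pics/w8.png',g)
```

```text
t 28.52 pos [ 490.9 -334.2  130.1] rpy [ 1.7994e+02 -8.0000e-02  8.1620e+01] F [-0.1  0.1 -1.5] op 35.5 j6 64.1
shift [49.5  0.1 30.2] turn [ 0.001 -0.001  0.002]
rest [605. 212.] [ 730.8 -377. ] [168.3  63.6] 70.5
rest [321. 143.] [ 499.  -286.4] [79.7 80. ] 81.9
hole [321. 146.] [ 498.9 -286.6] [31.3 29.9] 81.6
x [521.1 550.4] size 29.33 mid 535.7
y [-224.6 -194. ] size 30.53 mid -209.3
```

View pics/w8.png

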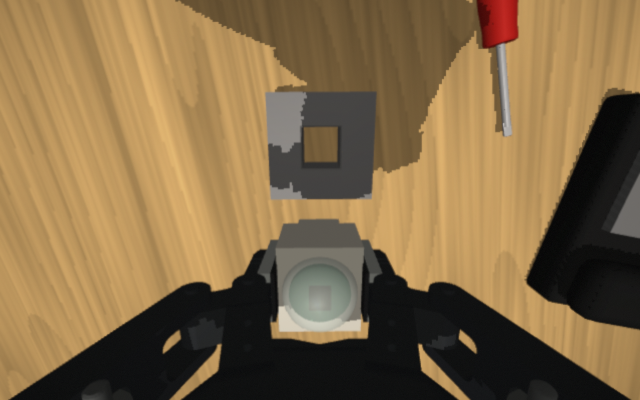

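Picture: rest pocket at (321,146), free. The module hangs upright in the jaws at (320,280), dome up. The pocket measures 29.3 mm across x by about 31 mm across y, so the orientation is right. One check of the module's offset in the hand.

Run:
```python
from h import *
d=load('wrist'); C=cloud(d)*1000; Z=C[...,2]; p=np.array([490.9,-334.2]); 
S=stand(C,p,81.6).reshape(400,640,2)
q=(Z>150)&(Z<158)&(abs(S[...,0])<26)&(abs(S[...,1])<18); print(q.sum(),np.percentile(S[q],[1,99],axis=0),np.median(Z[q]))
go([498.9,-286.4,100],81.8)
```

```text
3655 [[-20.81750685 -17.81884728]
 [ 19.59123293  17.72672279]] 152.67624554518108
t 28.57 pos [ 491.  -334.3  130.1] rpy [ 1.7993e+02 -8.0000e-02  8.1630e+01] F [ 0.9 -0.1 -1.2] op 35.3 j6 64.1
shift [48.5  0.8 30.2] turn [ 0.001 -0.001 -0.003]
```

{"api": "move_arm", "payload": {"plan": [[25,0.4,0,0,0,-0.003,25],[49,0.8,5,0,0,-0.003,25],[49,0.8,25,0,0,-0.003,25],[49,0.8,42,0,0,-0.003,25],[49,0.8,52,0,0,-0.003,25],[49,0.8,57,0,0,-0.003,25],[49,0.8,61,0,0,-0.003,25],[49,0.8,65,0,0,-0.003,25],[49,0.8,68,0,0,-0.003,25],[49,0.8,68,0,0,-0.003,25]]}}

```text
clock: 29.82
position: [0.4985, -0.2867, 0.0616]
orientation: [180.0, -0.1, 81.7]
force: [-0.1, 0.3, -0.4]
opening: 0.0354
```

Tongue is about 9 mm into the pocket with no force. Continuing to just above seating.

{"api": "move_arm", "payload": {"plan": [[0,0,4,0,0,0,25],[0,0,8,0,0,0,25],[0,0,12,0,0,0,25],[0,0,15,0,0,0,25],[0,0,16,0,0,0,25],[0,0,16,0,0,0,25]]}}

```text
clock: 30.58
position: [0.4986, -0.2867, 0.0456]
orientation: [180.0, -0.1, 81.7]
force: [-0.3, -0.8, -1.0]
opening: 0.0358
```

{"api": "move_arm", "payload": {"plan": [[0,0,1,0,0,0,25],[0,0,2,0,0,0,25],[0,0,2,0,0,0,25]]}}

```text
clock: 30.95
position: [0.4987, -0.2867, 0.0438]
orientation: [179.9, -0.1, 81.7]
force: [0.5, 0.3, 0.1]
opening: 0.0353
```

{"api": "move_arm", "payload": {"plan": [[0,0,0.7,0,0,0,25],[0,0,1.3,0,0,0,25],[0,0,1.3,0,0,0,25]]}}

```text
clock: 31.32
position: [0.4987, -0.2868, 0.0437]
orientation: [179.9, -0.1, 81.7]
force: [-4.1, 2.3, 10.7]
opening: 0.0353
```

Contact at TCP 43.7 mm, which with the 7.4 mm grasp offset is the module's underside at the rest top. Relaxing, opening and retreating.

{"api": "move_arm", "payload": {"plan": [[0,0,-1,0,0,0,38],[0,0,-1,0,0,0,45],[0,0,-1,0,0,0,52],[0,0,-1,0,0,0,58],[0,0,-1,0,0,0,58],[0,0,-12,0,0,0,58],[0,0,-50,0,0,0,58],[0,0,-95,0,0,0,58],[-40,0,-120,0,0,0,58],[-80,0,-120,0,0,0,58],[-80,0,-120,0,0,0,58]]}}

```text
clock: 32.7
position: [0.4869, -0.3686, 0.1636]
orientation: [179.8, 0.0, 81.5]
force: [0.0, 0.5, -0.5]
opening: 0.0582
```

Run:
```python
from h import *
go([0,0,0],81.7)
d=grab('wrist'); C=cloud(d)*1000; Z=C[...,2]; S=stand(C,[498.9,-286.4],-8.2).reshape(400,640,2)
q=(Z>60)&(Z<72)&(abs(S[...,0])<24)&(abs(S[...,1])<26)&(np.hypot(S[...,0],S[...,1])>17.5)
A=np.c_[S[q],np.ones(q.sum())]; print(q.sum(),'plane',np.linalg.lstsq(A,Z[q],rcond=None)[0],cv2.minAreaRect(S[q].astype(np.float32)))
q=(abs(S).max(-1)<40)&(Z>30)&(Z<42); print('rest top',np.median(Z[q]))
q=np.hypot(S[...,0],S[...,1])<4; print('dome',np.percentile(Z[q],95))
s=grab('side'); cv2.imwrite('pics/w9.png',np.hstack([cv2.resize(d['pixels'],(400,400)),cv2.resize(s['pixels'][90:370,210:490],(400,400))]))
```

```text
t 32.7 pos [ 486.9 -368.6  163.6] rpy [1.7985e+02 2.0000e-02 8.1540e+01] F [ 0.   0.5 -0.5] op 58.2 j6 61.3
shift [ 293.  -536.3  162.1] turn [ 0.003  0.    -0.003]
953 plane [-2.40995043e-04  4.02454065e-04  6.59926385e+01] ((-0.34092140197753906, -0.9386272430419922), (39.85664367675781, 36.16268539428711), 89.74384307861328)
rest top 35.99046757690918
dome 82.65655663502261
```

View pics/w9.png

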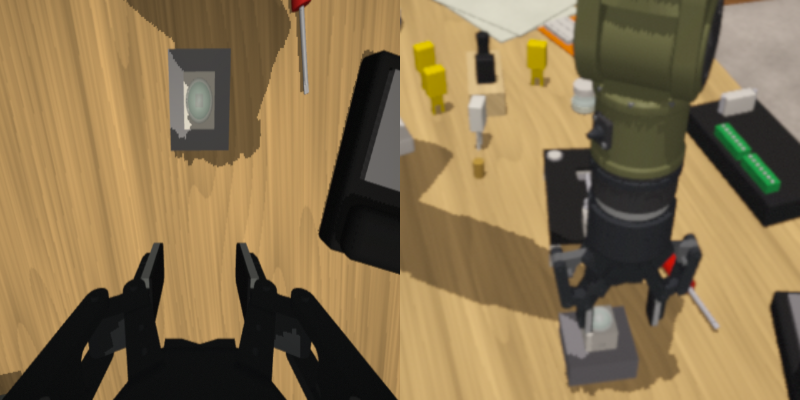

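The module sits on the rest (200,100 in the left crop) with its block top at 66.0 mm, level, and the rest top at 36.0 mm. That is fully home, upright, and aligned to within 0.3°. The fork, the drift and the other items are in place and the robot is clear. Handing in.

```bash
python3 -c "
from h import *
print(ctrl.close_job())"
```

```text
the job is handed in; nothing more can be done
None
```

The job is done and handed in at about 33 s of the 72 s allowed.

**Drawing the bar:** I took the black rectangular-handled fork from the tool block, straddled the bar and pushed the collar away from the module. The highest force I read at the collar was about 10 N, against the 13 N limit. I held the bar for about 4 s, until the module stopped rising with its origin at about 69 mm. It stayed up after I let go.

**Fork:** It is back in its original slot. Its handle top measured 98.8 mm against 98 mm nominal, and it made contact at the same height as when I picked it up.

**Module:** It sits in the rest pocket with the block top at 66.0 mm on a 36.0 mm rest top. It is level and within 0.3° of square. The gripper was clear and reading no load at hand-in.

**What disagreed or went wrong:**
- **First move:** It ran the last joint to its limit and stopped short over the bench. It touched nothing, and I corrected it with the opposite half turn.
- **Module rise:** It measured 13.8 mm rather than about 16 mm. I took the module as fully up because the final height matched, was steady and level.
- **Fork return check:** The arm blocked the top camera, so I checked the fork only from the side camera.
- **Other items:** In the last pictures the drift, the screwdriver and the other items in view looked to be where they started; I did not re-measure them.

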